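# Seat a flatted drive shaft and hold its collar pin on the flat

## Robot

A 6-joint arm with a two-finger parallel gripper is mounted at the origin on a cart in front of the work surface, level with it; the furniture and walls round the work are solid. World frame = base frame: x ahead of the robot, y to its left, z up, the work surface at z = 0. Lengths are in mm, angles in rad, forces in N, time in s.
With the tool pointing down it reaches from about 300 to 775 mm from the base axis. Payload 14.6 kg.
Tool frame: the origin (TCP) lies midway between the tips of the shut fingers; the grasp point (between the pads) lies behind it (manip.grip_depth is the z of the grasp point in the tool frame, in mm); z points along the fingers, y is the line along which they close (so a half turn about z gives the same grasp; the last joint's range is limited). The gripper opens to 94 mm and grips with 3 to 60 N. Pads are 16 mm wide; open, the fingers measure 119 mm over their backs; the gripper's body (75 mm by 177 mm) begins 78 mm behind the grasp point.
Start: joints at [1.154, 0.3, 1.521, -0, 1.321, -0.067], TCP at [188.487, 516.683, 205.446] pointing down, gripper open.
Joint ranges: [-3.03, 3.03], [-0.79, 2.21], [0.23, 2.52], [-1.04, 4.18], [0, 3.07], [-2.55, 2.55]. Speed limits (rad/s): [2.22, 2.22, 2.57, 3.14, 3.14, 3.14].

## Interface

Orientations are given as [roll, pitch, yaw] about the fixed x, y, z axes, in that order (R = Rz(yaw) Ry(pitch) Rx(roll)).
In Python, from cell import manip gives the robot as it stands.
- The arm moves only by the tool inch_along, called after ">>>" as a command line: name --argument value ..., lists and objects as JSON in quotes. Schema: {"type":"object","properties":{"increments":{"type":"array","items":{"type":"number"},"minItems":6,"maxItems":30},"aperture":{"type":"number"},"grip_n":{"type":"number"},"only":{"type":"string"},"quiet":{"type":"boolean"},"lines":{"type":"string"}},"required":["increments"],"additionalProperties":false}. increments is one flat list of numbers that holds 1 to 5 rows one after another, with no inner brackets; each row has 6 numbers: dx, dy, dz in units of 20 mm, then a rotation vector rx, ry, rz in units of 0.1 rad; each row is the pose to reach, as a shift and turn from the pose commanded when the call began, along the tool's axes at that moment; what a row does not reach only later rows make up. A row lasts 1/10 s, in which the tool goes at most 50 mm and 0.15 rad, less where a joint would pass 70% of its speed; a pose out of reach is approached as far as the arm can. aperture is the finger opening in mm, set as the call begins (left out keeps the last). The fingers move at their own pace and stop on an object; grip_n is the grip in N (left out, the last holds). Time passes only in rows, so rows that do not move let the fingers close. The tool returns the time, the measured TCP pose, the force, the opening and the grip force at its end. only (a regular expression) keeps the lines of the reply that match it, lines (a string "A,B") keeps lines A to B, and quiet returns only ok. Input that does not fit is refused with a message, and nothing moves.
- manip.read_state(): the state, without advancing time (a new reading comes with each control period).
- manip.camera(name): name is "side" or "top" or "wrist"; returns (picture, depth): 480x640x3 uint8, red, green, blue; 480x640 float32, mm along the optical axis (not along the pixel's ray), 0 where there is no reading.
- manip.camera_info(name): a dict with "K" (3x3 intrinsics, pixels), "rvec" (rotation vector, rad) and "tvec" (3), from world to camera coordinates, as OpenCV has them; the wrist camera has in their place "mount" (4x4, takes a point from camera to tool coordinates, whose origin is the TCP and whose axes are the flange's). Camera axes: x right, y down, z forward; pixel columns grow to the right and rows downward; lengths in mm; the calibration is good to about 2 mm. A picture is of the moment at which its call begins: read the wrist's pose just before it. camera_info takes no time and is no camera call.
- manip.sign_off(): hands the job in; it is judged then, once.
The state is a dict: "clock": time; "joints": joint angles; "qd": joint speeds; "effort": joint torques, N m; "eef_pos": TCP position; "eef_rot": TCP orientation; "wrist_force": force on the tool from outside, world axes, zero at the start; "moment": the same for the moment, N m; "finger_gap": finger opening in mm; "finger_force": force on a finger pad.
Only numpy, scipy, OpenCV 4.12 (cv2) and the standard library are available. Lean on these libraries where they do the work, as an engineer would, in place of code of your own. Each camera call takes 0.05 s, during which the arm holds its last target. There are 200 camera calls.

## Task

Take the shaft that has a flat out of the rack (leave the plain round one and everything else where they are), stand it fully home in the bore of the clamp stand, and turn it until its flat faces the stand's set pin. Then pinch the collar between the fingers, one on the pin's head and the other on the back of the collar, so that the pin is pushed in against the flat, and finish while still holding it squeezed like that.

Things in the scene. Friction and masses are not known exactly. Their poses are not given: they have to be found in the camera images.
- flat_shaft: loose steel shaft, 20 mm diameter, 100 mm long, about 0.2 kg, upright in one of the rack's two holes. Origin: centre of its lower end, z up along it. Lower 45 mm round (2.5 mm chamfer at the foot); the upper 55 mm, up to the top end, carry one flat that faces the shaft's -x, 6 mm from the axis: the top end is a D, 16 mm across the flat, 20 mm elsewhere
- plain_shaft: loose steel shaft of the same size with no flat (20 mm round from end to end), standing in the other rack hole; to be left there. Origin: centre of its lower end, z up
- rack: fixed grey plastic block 60 x 160 x 45 mm (x, y, z) with two upright holes of 21.6 mm at y = +45 and -45 mm on its centre line, 37 mm deep (hole floor 8 mm above the worktop). Origin: centre of its underside, z up
- stand: fixed metal clamp stand: round base 90 mm diameter, 12 mm high; bearing tube 34 mm diameter up to 60 mm; on that the collar. Upright bore of 21.6 mm through collar and tube to a blind floor 12 mm above the worktop; a shaft standing home rises 28 mm above the collar. Origin: centre of the base's underside, on the bore's axis, z up; the set pin is on its -x side
- collar: collar on top of the stand, fixed to it (it does not turn): 38 mm outer diameter, from 60 to 84 mm above the worktop. Its back, facing away from the set pin, is a small upright flat face 18 mm wide, 20 mm from the bore's axis towards the stand's +x. Origin: on the bore's axis at the collar's underside, axes as the stand's
- bore_mouth (a point): centre of the bore's mouth, in the collar's top face, 84 mm above the worktop
- set_pin (a joint): how far the set pin is pushed in towards the bore's axis, m: 0 at rest (a light spring returns it, about 1 N), at most 0.008. The pin, 7 mm thick, lies level 72 mm above the worktop, its blunt tip 11.5 mm from the bore's axis at rest. On the round of a shaft it stops at 1.5 to 3.5 mm, on the flat at 6 to 7 mm
- set_pin_head (a point): centre of the outer face of the set pin's head, a knurled steel disc of 16 mm diameter and 6 mm thickness, 72 mm above the worktop; at rest this face is 33 mm from the bore's axis towards the stand's -x (53 mm from the back face of the collar), about 26.5 mm when the pin sits on the flat
- scoop: small metal scoop lying on the worktop, 147 mm long, up to 24 mm high; bystander. Origin: centre of its underside, long axis y
- lab_timer: flat lab timer with keys, 70 x 62 x 18 mm; bystander. Origin: centre of its underside
- moisture_tin_2: round lidded aluminium tin, 62 mm diameter, 38 mm high; bystander. Origin: centre of its underside
- petri_1: petri dish, 92 mm diameter, 14 mm high; bystander. Origin: centre of its underside

How it is judged:
By the outcome, as a careful person would: the job done as asked, in the order asked, and still so for the second after the job is handed in, while the arm keeps its last pose, push and grip.
It also fails if it takes over 72 s, if anything falls off the work surface, if the arm or the gripper's body presses on something with over 40 N, if the wrist force passes 120 N, or if a joint passes its speed limit or range.

## Working session

There is one attempt and no reset: what is moved stays moved. The work goes in short steps, Python scripts to look and compute and a tool call to move; the robot and the scene stay as the last step left them, time stands still between calls to the robot, and variables do not carry over. Pictures are saved under pics/ and viewed, at most 10 in all, crops included, and the job is handed in when it is done.

```bash
ls; mkdir -p pics; python3 - <<'E'
from cell import manip
import cv2,numpy as np
for n in("top","side"):
    p,d=manip.camera(n);cv2.imwrite(f"pics/{n}0.png",p[:,:,::-1]);np.save(f"pics/{n}0.npy",d)
    print(n,manip.camera_info(n))
print(manip.camera_info("wrist"),manip.grip_depth);print(manip.read_state())
E
```

```text
cell.py
pics
top {'K': array([[454.02848461,   0.        , 317.59289871],
       [  0.        , 454.02848461, 233.79290143],
       [  0.        ,   0.        ,   1.        ]]), 'rvec': array([ 2.17758198, -2.11698294,  0.1558672 ]), 'tvec': array([ -85.57302723,  525.61226972, 1099.75010594])}
side {'K': array([[560.70000415,   0.        , 323.88737288],
       [  0.        , 560.70000415, 241.04553873],
       [  0.        ,   0.        ,   1.        ]]), 'rvec': array([ 0.37545089, -2.51945739,  1.5591851 ]), 'tvec': array([ 467.73374456,  188.37413172, 1049.66960183])}
{'K': array([[338.69923966,   0.        , 325.19767896],
       [  0.        , 338.69923966, 239.84758031],
       [  0.        ,   0.        ,   1.        ]]), 'mount': array([[ 6.84543722e-04, -9.58957805e-01, -2.83547983e-01,
         8.20554187e+01],
       [ 9.99999399e-01,  8.99206510e-04, -6.26905503e-04,
         1.53091453e-01],
       [ 8.56144118e-04, -2.83547384e-01,  9.58957845e-01,
        -1.79637443e+02],
       [ 0.00000000e+00,  0.00000000e+00,  0.00000000e+00,
         1.00000000e+00]])} -18.8
{'clock': 0.1, 'joints': array([ 1.15437708e+00,  3.00410798e-01,  1.52149910e+00, -9.50343989e-07,
        1.32068846e+00, -6.66362127e-02]), 'qd': array([ 0.00056618, -0.00341292, -0.00084444,  0.00021681, -0.00101871,
       -0.00033538]), 'effort': array([ 1.36921226e-03, -5.32641757e+01, -3.53286695e+01,  7.09125423e-02,
        2.35050183e-02, -4.95732445e-05]), 'eef_pos': array([188.41233716, 516.48210667, 204.95408577]), 'eef_rot': array([-3.14058913e+00, -6.60477034e-05,  2.79180983e+00]), 'wrist_force': array([ 0.06659323,  0.81909437, -1.08104325]), 'moment': array([-0.01704884,  0.01647614,  0.05671467]), 'finger_force': 0.0, 'finger_gap': 93.97019511467938}
```

View pics/top0.png

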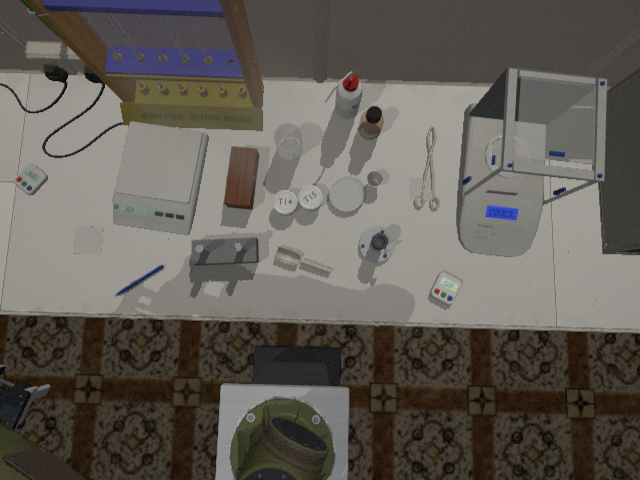

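View pics/side0.png

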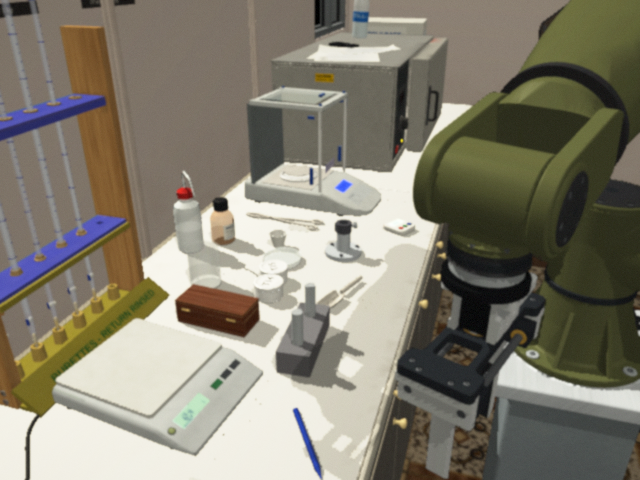

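Top view: the rack is at about (225,250), with shaft tops near (200,248) and (240,247). The stand is at (378,243), the scoop at (303,262). I'll enlarge both areas and compute rough positions.

```bash
cat > h.py <<'E'
import numpy as np,cv2
from cell import manip
from scipy.spatial.transform import Rotation as R
def campose(n,st=None):
    i=manip.camera_info(n)
    if n!="wrist":
        r=cv2.Rodrigues(i["rvec"])[0];return i["K"],r.T,-r.T@i["tvec"]
    st=st or manip.read_state();T=R.from_euler("xyz",st["eef_rot"]).as_matrix()
    return i["K"],T@i["mount"][:3,:3],T@i["mount"][:3,3]+st["eef_pos"]
def px2w(c,u,v,z=None,d=None):
    K,r,t=c;ray=r@np.linalg.solve(K,[u,v,1.]);s=d if d is not None else (z-t[2])/ray[2]
    return t+s*ray
def w2px(c,p):
    K,r,t=c;q=K@(r.T@(np.asarray(p)-t));return q[:2]/q[2]
def totool(st,p,yaw=None):
    "delta in tool axes from measured TCP to world p"
    T=R.from_euler("xyz",st["eef_rot"]).as_matrix();return T.T@(np.asarray(p)-st["eef_pos"])
E
python3 - <<'E'
from h import *
c=campose("top")
for n,u,v,z in[("shaftL",200,248,108),("shaftR",240,247,108),("stand",380,241,84),("base",377,246,12),("rackNW",191,240,45),("rackNE",256,238,45),("rackSE",258,264,0),("rackSW",193,270,0),("edgeF",300,320,0),("timer",446,289,18)]:print(n,px2w(c,u,v,z).round())
p=cv2.imread("pics/top0.png")
a=cv2.resize(p[225:285,180:270],(720,480),interpolation=cv2.INTER_CUBIC);b=cv2.resize(p[215:275,340:420],(640,480),interpolation=cv2.INTER_CUBIC)
cv2.imwrite("pics/c1.png",cv2.resize(np.hstack([a,b]),(800,282)))
E
```

```text
shaftL [476. 203. 108.]
shaftR [481. 110. 108.]
stand [ 508. -221.   84.]
base [ 504. -223.   12.]
rackNW [502. 243.  45.]
rackNE [512.  82.  45.]
rackSE [451.  80.   0.]
rackSW [431. 245.   0.]
edgeF [313. -32.   0.]
timer [ 400. -397.   18.]
```

View pics/c1.png

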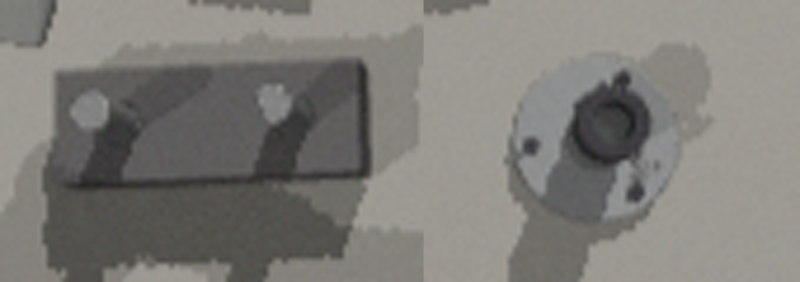

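The right-hand shaft top is smaller and clipped, so it looks like the flat one. I'll move the wrist camera over it.

The manual's scale: shifts go in units of 20 mm and turns go in units of 0.1 rad. Converting my numbers, -41 mm is -2.05, -28 mm is -1.4.

>>> inch_along --increments '[-2.05, -1.4, -0.3, 0, 0, 0, -4.1, -2.8, -0.6, 0, 0, 0, -6.15, -4.2, -0.9, 0, 0, 0, -8.2, -5.6, -1.2, 0, 0, 0, -10.25, -7, -1.5, 0, 0, 0]'

```text
clock: 0.6
eef_pos: [333.7, 313.1, 235.6]
eef_rot: [-3.141, -0.0, 2.792]
wrist_force: [1.3, 0.3, 0.4]
finger_gap: 94.0
finger_force: 0.0
```

>>> inch_along --increments '[-2.05, -1.4, -0.3, 0, 0, 0, -4.1, -2.8, -0.6, 0, 0, 0, -6.15, -4.2, -0.9, 0, 0, 0, -8.2, -5.6, -1.2, 0, 0, 0, -10.25, -7, -1.5, 0, 0, 0]'

```text
clock: 1.1
eef_pos: [478.4, 111.2, 265.6]
eef_rot: [-3.142, -0.0, 2.792]
wrist_force: [0.6, 1.0, -0.4]
finger_gap: 93.7
finger_force: 0.0
```

>>> inch_along --increments '[0, 0, 0, 0, 0, 0, 0, 0, 0, 0, 0, 0, 0, 0, 0, 0, 0, 0]'

```text
clock: 1.4
eef_pos: [477.1, 113.9, 265.1]
eef_rot: [-3.141, -0.001, 2.793]
wrist_force: [-0.0, 0.1, -0.5]
finger_gap: 94.1
finger_force: 0.0
```

```bash
python3 - <<'E'
from h import *
st=manip.read_state();p,d=manip.camera("wrist");c=campose("wrist",st)
cv2.imwrite("pics/w1.png",p[:,:,::-1]);np.savez("pics/w1.npz",d=d,pos=st["eef_pos"],rot=st["eef_rot"])
print(w2px(c,[478,112,108]),w2px(c,[476,203,108]),st["joints"])
E
```

```text
[323.82435365 224.96553544] [408.9959982  192.84533062] [ 1.59656114e-01  1.24571421e-01  1.59400980e+00  1.83933632e-04
  1.42368198e+00 -1.06213569e+00]
```

View pics/w1.png

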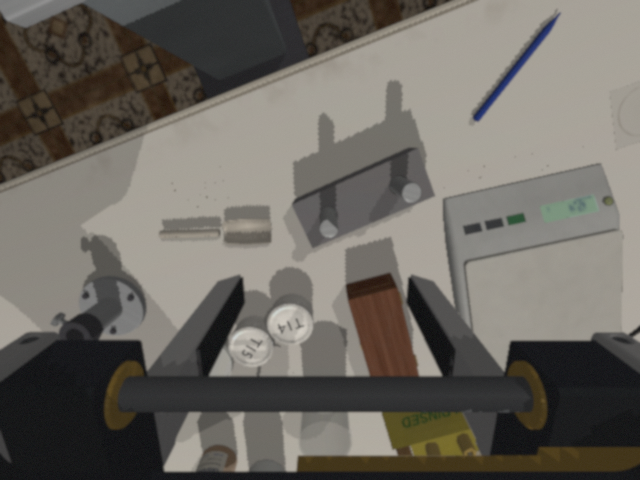

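Wrist view: the shaft tops are at (328,228), the flat candidate, and (411,190). The stand is at the left, (105,310). I'll segment the shaft tops by depth, and enlarge.

```bash
python3 - <<'E'
from h import *
z=np.load("pics/w1.npz");d=z["d"];st=dict(eef_pos=z["pos"],eef_rot=z["rot"]);c=campose("wrist",st)
K,r,t=c
for n,(u0,v0) in dict(flat=(328,228),plain=(411,190)).items():
    v,u=np.mgrid[v0-14:v0+15,u0-14:u0+15];dd=d[v,u]
    P=(np.linalg.inv(K)@np.stack([u.ravel(),v.ravel(),np.ones(u.size)])*dd.ravel())
    W=(r@P).T+t; s=W[(W[:,2]>103)&(W[:,2]<114)]
    q=s[:,:2];h=cv2.minEnclosingCircle(q.astype(np.float32));print(n,len(s),s[:,2].mean(),q.mean(0),h)
    for a in np.arange(0,180,15):
        e=q@[np.cos(np.radians(a)),np.sin(np.radians(a))];print(a,round(np.ptp(e),1),end="; ")
    print()
p=cv2.imread("pics/w1.png")
a=cv2.resize(p[208:248,303:353],(400,320),interpolation=cv2.INTER_CUBIC);b=cv2.resize(p[170:210,386:436],(400,320),interpolation=cv2.INTER_CUBIC)
cv2.imwrite("pics/c2.png",np.hstack([a,b]))
E
```

```text
flat 264 107.88247934115897 [482.46651371 115.00142065] ((482.4215087890625, 115.87987518310547), 10.18183708190918)
0 20.3; 15 20.0; 30 19.7; 45 19.6; 60 19.3; 75 18.8; 90 18.4; 105 17.2; 120 16.5; 135 17.8; 150 19.1; 165 20.1; 
plain 332 107.8789032649054 [475.46978674 205.1769813 ] ((476.2117919921875, 205.39964294433594), 10.252626419067383)
0 19.7; 15 19.5; 30 20.0; 45 20.5; 60 19.9; 75 19.8; 90 19.7; 105 20.0; 120 19.8; 135 19.5; 150 19.0; 165 19.2;
```

View pics/c2.png

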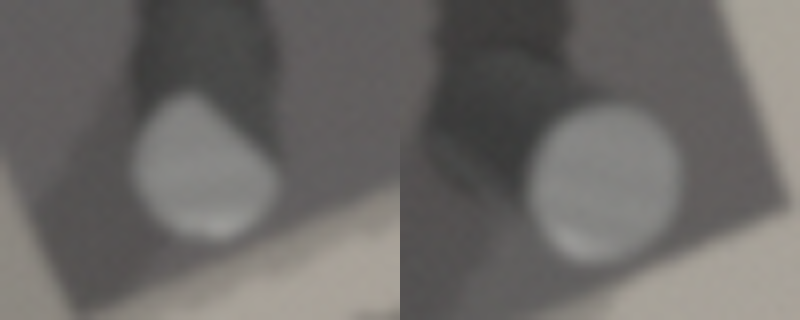

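Converted, -60 mm is -3, -20 mm is -1.

>>> inch_along --increments '[-1, -2.2, 0.3, 0, 0, 0, -2, -4.4, 0.6, 0, 0, 0, -3, -6.6, 0.9, 0, 0, 0, -4, -8.8, 1.2, 0, 0, 0, -5, -11, 1.5, 0, 0, 0]'

```text
clock: 1.95
eef_pos: [496.0, -128.3, 235.4]
eef_rot: [3.141, 0.0, 2.794]
wrist_force: [0.5, 0.5, -0.0]
finger_gap: 93.8
finger_force: 0.0
```

>>> inch_along --increments '[-1.05, -2.15, 0.75, 0, 0, 0, -2.1, -4.3, 1.5, 0, 0, 0, -2.1, -4.3, 1.5, 0, 0, 0, -2.1, -4.3, 1.5, 0, 0, 0]'

```text
clock: 2.35
eef_pos: [506.1, -222.3, 204.9]
eef_rot: [3.141, -0.001, 2.792]
wrist_force: [0.4, 0.6, 0.8]
finger_gap: 93.9
finger_force: 0.0
```

```bash
cat >> h.py <<'E'
def cloud(c,d,u0,v0,w,h=None):
    K,r,t=c;h=h or w;v,u=np.mgrid[max(v0-h,0):v0+h+1,max(u0-w,0):u0+w+1];dd=d[v,u].ravel();k=dd>0
    P=np.linalg.inv(K)@np.stack([u.ravel(),v.ravel(),np.ones(u.size)])*dd
    return ((r@P).T+t)[k]
def fitD(c,d,u0,v0,w,zlo,zhi):
    "fit D outline (axis x,y, flat normal angle) to the top face's points"
    from scipy.optimize import differential_evolution as DE
    s=cloud(c,d,u0,v0,w);top=(s[:,2]>zlo)&(s[:,2]<zhi);q=s[top,:2];o=s[~top&(s[:,2]>-5)]
    m=q.mean(0);A=320/len(q)
    g=np.stack(np.meshgrid(np.arange(-15,15,.5),np.arange(-15,15,.5)),-1).reshape(-1,2)+m
    from scipy.spatial import cKDTree
    T=cKDTree(q);sp=np.sqrt(292/len(q));dist=T.query(g)[0];f=dist<sp*.6
    def cost(x):
        e=g-x[:2];n=np.array([np.cos(x[2]),np.sin(x[2])]);ins=(np.hypot(*e.T)<10)&(e@n<6);return np.mean(ins!=f)
    b=DE(cost,[(m[0]-5,m[0]+5),(m[1]-5,m[1]+5),(-np.pi,np.pi)],seed=1,maxiter=200)
    return b.x,b.fun*len(g)*.25,len(q)
E
python3 - <<'E'
from h import *
z=np.load("pics/w1.npz");st=dict(eef_pos=z["pos"],eef_rot=z["rot"]);print(fitD(campose("wrist",st),z["d"],328,228,16,103,114))
st=manip.read_state();p,d=manip.camera("wrist");c=campose("wrist",st)
cv2.imwrite("pics/w2.png",p[:,:,::-1]);np.savez("pics/w2.npz",d=d,pos=st["eef_pos"],rot=st["eef_rot"])
print(st["eef_pos"],st["eef_rot"],w2px(c,[508,-221,84]))
E
```

```text
(array([482.05861194, 115.89005991,   2.02754961]), np.float64(36.0), 264)
[ 506.14717413 -222.29232808  204.94933014] [ 3.14125053e+00 -1.15087619e-03  2.79179582e+00] [327.21227801 234.24163965]
```

View pics/w2.png

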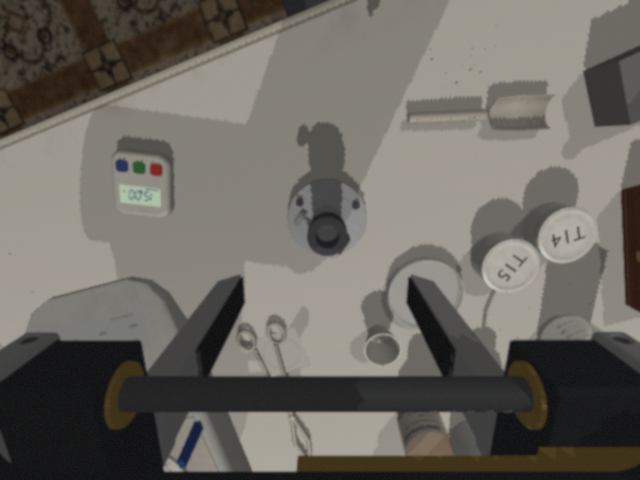

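The stand's bore is at about (328,233) and a pin-like feature at (303,215). I'll take the point cloud and an enlarged crop.

```bash
python3 - <<'E'
from h import *
z=np.load("pics/w2.npz");st=dict(eef_pos=z["pos"],eef_rot=z["rot"]);c=campose("wrist",st)
s=cloud(c,z["d"],327,220,50)
t=s[(s[:,2]>80)&(s[:,2]<88)];h=cv2.minEnclosingCircle(t[:,:2].astype(np.float32));print("collar top",len(t),t.mean(0),h)
m=np.array(h[0]);e=s-np.r_[m,0];rad=np.hypot(e[:,0],e[:,1])
k=(s[:,2]>62)&(rad>20.5)&(rad<45);print("pin",len(e[k]),np.median(e[k],0),e[k].round().tolist()[:60])
b=s[(s[:,2]>8)&(s[:,2]<16)];print("base",cv2.minEnclosingCircle(b[:,:2].astype(np.float32)))
p=cv2.imread("pics/w2.png");cv2.imwrite("pics/c3.png",cv2.resize(p[175:260,275:380],(788,638))[:600])
print(w2px(c,np.r_[m,84]))
E
```

```text
collar top 978 [ 509.0097802  -221.56449075   83.9154431 ] ((504.6645202636719, -224.6572723388672), 26.82208824157715)
pin 341 [11.0612913   4.94732736 83.19863157] [[-25.0, -11.0, 70.0], [-25.0, -10.0, 73.0], [-25.0, -9.0, 71.0], [-25.0, -11.0, 76.0], [-25.0, -10.0, 75.0], [-24.0, -10.0, 72.0], [-24.0, -9.0, 72.0], [-25.0, -12.0, 76.0], [-25.0, -11.0, 77.0], [-24.0, -10.0, 75.0], [-24.0, -9.0, 76.0], [-23.0, -9.0, 76.0], [-23.0, -8.0, 74.0], [-22.0, -7.0, 73.0], [-24.0, -14.0, 72.0], [-24.0, -12.0, 78.0], [-24.0, -11.0, 79.0], [-23.0, -11.0, 76.0], [-23.0, -10.0, 76.0], [-22.0, -9.0, 75.0], [-22.0, -8.0, 74.0], [-22.0, -16.0, 67.0], [-24.0, -13.0, 78.0], [-23.0, -12.0, 78.0], [-23.0, -12.0, 78.0], [-23.0, -11.0, 77.0], [-22.0, -10.0, 75.0], [-22.0, -9.0, 76.0], [-21.0, -8.0, 76.0], [-21.0, -8.0, 74.0], [-23.0, -15.0, 77.0], [-23.0, -13.0, 81.0], [-23.0, -13.0, 78.0], [-22.0, -12.0, 78.0], [-22.0, -11.0, 78.0], [-21.0, -10.0, 77.0], [-21.0, -9.0, 78.0], [-21.0, -8.0, 77.0], [-21.0, -17.0, 70.0], [-23.0, -15.0, 80.0], [-22.0, -14.0, 80.0], [-22.0, -13.0, 79.0], [-22.0, -12.0, 80.0], [-21.0, -11.0, 78.0], [-21.0, -10.0, 77.0], [-21.0, -9.0, 79.0], [-20.0, -9.0, 76.0], [-22.0, -16.0, 79.0], [-22.0, -15.0, 79.0], [-21.0, -14.0, 80.0], [-21.0, -13.0, 81.0], [-21.0, -12.0, 80.0], [-20.0, -11.0, 79.0], [-20.0, -11.0, 78.0], [-19.0, -10.0, 78.0], [-21.0, -18.0, 75.0], [-21.0, -16.0, 81.0], [-21.0, -15.0, 80.0], [-20.0, -14.0, 80.0], [-20.0, -13.0, 80.0]]
base ((509.7121276855469, -221.518310546875), 44.91562271118164)
[322.23668121 232.26638664]
```

View pics/c3.png

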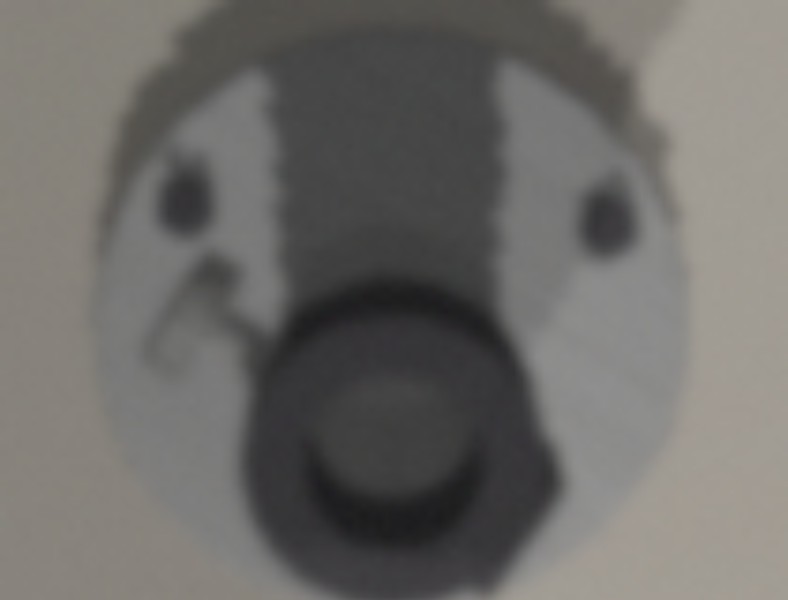

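```bash
python3 - <<'E'
from h import *
from scipy.optimize import differential_evolution as DE
from scipy.spatial import cKDTree
z=np.load("pics/w2.npz");st=dict(eef_pos=z["pos"],eef_rot=z["rot"]);c=campose("wrist",st)
s=cloud(c,z["d"],327,235,32)
t=s[(s[:,2]>82.3)&(s[:,2]<86)][:,:2]
g=np.stack(np.meshgrid(np.arange(-26,26,.5),np.arange(-26,26,.5)),-1).reshape(-1,2)+[509.5,-221.5]
f=cKDTree(t).query(g)[0]<.7
def cost(x):
    e=g-x[:2];n=np.array([np.cos(x[2]),np.sin(x[2])]);m=np.array([-n[1],n[0]]);r=np.hypot(*e.T);a=e@n;b=e@m
    ins=((r<19)|((a>0)&(a<20)&(abs(b)<9)))&(r>10.8);return np.mean(ins!=f)
b=DE(cost,[(500,518),(-230,-212),(-3.2,3.2)],seed=1);print(b.x,b.fun*len(g)/4)
for a,bb,zz in [((275+562/7.505),(175+485/7.505),84),(275+485/7.505,175+595/7.505,84),(275+160/7.5,175+355/7.5,72),(275+225/7.5,175+265/7.5,72),(275+268/7.5,175+350/7.5,75)]:
    w=px2w(c,a,bb,zz)[:2]-b.x[:2];print(w,np.arctan2(w[1],w[0]))
s=cloud(c,z["d"],300,216,14);k=s[(s[:,2]>66)&(s[:,2]<84)];e=k[:,:2]-b.x[:2];e=e[np.hypot(*e.T)>24];print(len(e),e.mean(0),np.arctan2(*e.mean(0)[::-1]),np.hypot(*e.T).max())
E
```

```text
[ 509.63045737 -221.41918517    0.62064488] 71.5
[10.39874776 18.37168333] 1.0557366303577405
[20.66458939  4.71624598] 0.2243851385080936
[-19.50931928 -24.17273765] -2.2498391110003135
[-27.49755263 -12.31411318] -2.7205482742374896
[-16.07070818 -10.74708796] -2.552157647785662
145 [-24.04932267 -17.1547435 ] -2.521986208203307 33.52416791529374
```

Converted, 225 mm is 11.25, 100 mm is 5, 0.75 rad is 7.5.

```bash
cat >> h.py <<'E'
def go(pos,yaw):
    st=manip.read_state();d=totool(st,pos);print("delta tool",d.round(1),"rz",round(-((yaw-st["eef_rot"][2]+np.pi)%(2*np.pi)-np.pi),3),"yaw",st["eef_rot"].round(3),"pos",st["eef_pos"].round(1),"F",st["wrist_force"].round(1))
E
```

>>> inch_along --increments '[1, 2.25, 0, 0, 0, 1.5, 2, 4.5, 0, 0, 0, 3, 3, 6.75, 0, 0, 0, 4.5, 4, 9, 0, 0, 0, 6, 5, 11.25, 0, 0, 0, 7.5]' --aperture 60

```text
clock: 2.9
eef_pos: [490.2, 7.8, 206.5]
eef_rot: [3.14, 0.001, 2.104]
wrist_force: [0.9, 0.9, 0.6]
finger_gap: 60.2
finger_force: 0.0
```

>>> inch_along --increments '[0, 0, 0, 0, 0, 1.5, 0, 0, 0, 0, 0, 3, 0, 0, 0, 0, 0, 4.5, 0, 0, 0, 0, 0, 6, 0, 0, 0, 0, 0, 7.5]'

```text
clock: 3.4
eef_pos: [490.6, 6.1, 206.3]
eef_rot: [3.14, -0.0, 1.354]
wrist_force: [-0.1, 0.3, 0.1]
finger_gap: 59.6
finger_force: 0.0
```

>>> inch_along --increments '[0, 0, 0, 0, 0, 1.5, 0, 0, 0, 0, 0, 3, 0, 0, 0, 0, 0, 4.5, 0, 0, 0, 0, 0, 6, 0, 0, 0, 0, 0, 7.5]'

```text
clock: 3.9
eef_pos: [490.6, 6.1, 206.3]
eef_rot: [3.141, -0.001, 0.604]
wrist_force: [-0.1, -0.9, 0.5]
finger_gap: 60.1
finger_force: 0.0
```

```bash
python3 -c "
from h import *
go([482,116,150],0.455)"
```

```text
delta tool [ 55.3 -95.4  56.3] rz 0.149 yaw [ 3.141e+00 -1.000e-03  6.040e-01] pos [490.6   6.1 206.3] F [-0.1 -0.9  0.5]
```

>>> inch_along --increments '[1, -1.75, 0, 0, 0, 1, 2, -3.5, 0, 0, 0, 1.5, 2.75, -4.775, 0, 0, 0, 1.5, 2.75, -4.775, 0, 0, 0, 1.5, 2.75, -4.775, 0, 0, 0, 1.5]'

```text
clock: 4.4
eef_pos: [481.0, 115.5, 206.1]
eef_rot: [3.141, -0.001, 0.461]
wrist_force: [0.1, -0.6, 0.8]
finger_gap: 59.9
finger_force: 0.0
```

```bash
python3 -c "
from h import *
go([482,116,150],0.455)
st=manip.read_state();p,d=manip.camera('wrist');c=campose('wrist',st)
u,v=w2px(c,[482,116,108]);print(u,v);print(fitD(c,d,int(u),int(v),24,103,114))
cv2.imwrite('pics/w3.png',p[:,:,::-1])
"
```

```text
delta tool [ 1.  -0.  56.1] rz 0.006 yaw [ 3.141e+00 -1.000e-03  4.610e-01] pos [481.  115.5 206.1] F [ 0.1 -0.6  0.8]
324.2902432800024 240.2265581235372
(array([483.72889159, 115.59552678,   2.03411356]), np.float64(35.75), 381)
```

Converted, 1 mm is 0.05, 122 mm is 6.1.

>>> inch_along --increments '[0.075, 0.05, 1.75, 0, 0, 0, 0.075, 0.05, 3.5, 0, 0, 0, 0.075, 0.05, 4.75, 0, 0, 0, 0.075, 0.05, 5.6, 0, 0, 0, 0.075, 0.05, 6.1, 0, 0, 0]'

```text
clock: 4.95
eef_pos: [482.9, 113.2, 82.4]
eef_rot: [-3.141, 0.001, 0.457]
wrist_force: [-0.0, -0.0, 0.5]
finger_gap: 59.7
finger_force: 0.0
```

>>> inch_along --increments '[0, 0, 0, 0, 0, 0, 0, 0, 0, 0, 0, 0, 0, 0, 0, 0, 0, 0, 0, 0, 0, 0, 0, 0, 0, 0, 0, 0, 0, 0]' --aperture 12 --grip_n 15

```text
clock: 5.45
eef_pos: [483.6, 113.8, 83.9]
eef_rot: [3.141, -0.001, 0.457]
wrist_force: [-0.5, 0.2, -0.3]
finger_gap: 23.6
finger_force: 0.0
```

>>> inch_along --increments '[0, 0, 0, 0, 0, 0, 0, 0, 0, 0, 0, 0, 0, 0, 0, 0, 0, 0, 0, 0, 0, 0, 0, 0, 0, 0, 0, 0, 0, 0]' --aperture 12 --grip_n 25

```text
clock: 5.95
eef_pos: [483.6, 113.9, 83.7]
eef_rot: [3.142, -0.0, 0.457]
wrist_force: [-0.3, 0.8, 5.0]
finger_gap: 15.6
finger_force: 25.0
```

Gap 15.6 mm means it is gripped across the flat. I'll lift it and carry it to the stand.

>>> inch_along --increments '[0, 0, -0.75, 0, 0, 0, 0, 0, -2, 0, 0, 0, 0, 0, -3.75, 0, 0, 0, 0, 0, -5.25, 0, 0, 0, 0, 0, -6.1, 0, 0, 0]' --grip_n 30

```text
clock: 6.45
eef_pos: [483.8, 113.7, 207.4]
eef_rot: [3.141, -0.002, 0.457]
wrist_force: [0.2, -0.2, -2.0]
finger_gap: 15.7
finger_force: 30.0
```

>>> inch_along --increments '[0, 0, 0, 0, 0, -1.5, 0, 0, 0, 0, 0, -3, 0, 0, 0, 0, 0, -4.5, 0, 0, 0, 0, 0, -6, 0, 0, 0, 0, 0, -7.5]'

```text
clock: 6.95
eef_pos: [483.2, 113.7, 204.9]
eef_rot: [-3.141, 0.001, 1.214]
wrist_force: [0.6, -0.5, -2.3]
finger_gap: 15.3
finger_force: 30.0
```

```bash
python3 -c "
from h import *
print(manip.read_state()['finger_gap']);go([510.4,-221.9,200],2.19)"
```

```text
15.269089841707363
delta tool [-304.9  142.9    5. ] rz -0.976 yaw [-3.141e+00  1.000e-03  1.214e+00] pos [483.2 113.7 204.9] F [ 0.6 -0.5 -2.3]
```

Converted, -195 mm is -9.75, -155 mm is -7.75, -0.7 rad is -7.

>>> inch_along --increments '[-1.8, 0.85, 0, 0, 0, -1.4, -3.75, 1.75, 0, 0, 0, -2.8, -5.75, 2.7, 0, 0, 0, -4.2, -7.75, 3.65, 0, 0, 0, -5.6, -9.75, 4.55, 0, 0, 0, -7]'

```text
clock: 7.45
eef_pos: [498.7, -97.9, 205.0]
eef_rot: [-3.141, -0.0, 1.893]
wrist_force: [1.3, 0.0, -1.6]
finger_gap: 15.4
finger_force: 30.0
```

```bash
python3 -c "
from h import *
go([510.4,-221.9,205],2.19)"
```

```text
delta tool [-121.3  -28.2    0. ] rz -0.297 yaw [-3.141 -0.     1.893] pos [498.7 -97.9 205. ] F [ 1.3  0.  -1.6]
```

Converted, -121 mm is -6.05, -105 mm is -5.25, -0.297 rad is -2.97.

>>> inch_along --increments '[-1.8, -0.45, 0, 0, 0, -1, -3.6, -0.85, 0, 0, 0, -2, -5.25, -1.2, 0, 0, 0, -2.97, -6.05, -1.4, 0, 0, 0, -2.97, -6.05, -1.4, 0, 0, 0, -2.97]'

```text
clock: 7.95
eef_pos: [509.7, -221.2, 204.7]
eef_rot: [-3.141, -0.001, 2.18]
wrist_force: [0.5, -0.5, -1.2]
finger_gap: 15.7
finger_force: 30.0
```

>>> inch_along --increments '[0, 0, 0, 0, 0, 0, 0, 0, 0, 0, 0, 0]'

```text
clock: 8.15
eef_pos: [510.1, -218.7, 205.4]
eef_rot: [-3.142, -0.0, 2.184]
wrist_force: [-0.6, 1.1, -1.9]
finger_gap: 15.6
finger_force: 30.0
```

```bash
python3 -c "
from h import *
go([510.4,-221.9,205],2.19)
st=manip.read_state();p,d=manip.camera('wrist');c=campose('wrist',st)
print(w2px(c,st['eef_pos']+[0,0,25]),w2px(c,st['eef_pos']-[0,0,75]),w2px(c,[510.4,-221.9,84]))
np.savez('pics/w4.npz',d=d,pos=st['eef_pos'],rot=st['eef_rot'])
cv2.imwrite('pics/w4.png',p[:,:,::-1])
"
```

```text
delta tool [-2.8 -1.6  0.4] rz -0.006 yaw [-3.142 -0.     2.184] pos [ 510.1 -218.7  205.4] F [-0.6  1.1 -1.9]
[323.96507509 308.89952078] [324.54685501 248.215665  ] [322.91961636 235.60960919]
```

View pics/w4.png

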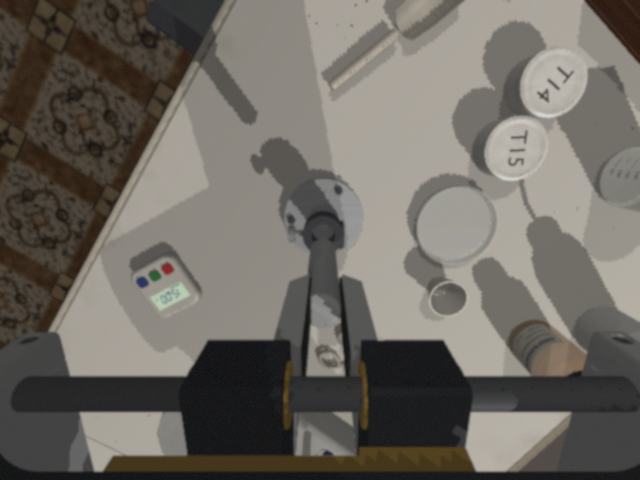

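The held shaft's foot is at about (322,240), just over the bore at (322,232). I'll fit the held shaft's axis from depth.

```bash
python3 - <<'E'
from h import *
from scipy.optimize import least_squares
z=np.load("pics/w4.npz");st=dict(eef_pos=z["pos"],eef_rot=z["rot"]);c=campose("wrist",st)
T=R.from_euler("xyz",st["eef_rot"]).as_matrix()
s=cloud(c,z["d"],323,260,25,40);q=(s-st["eef_pos"])@T
q=q[(q[:,2]>5)&(q[:,2]<72)&(abs(q[:,1])<14)&(abs(q[:,0])<20)]
f=lambda x:np.hypot(q[:,0]-x[0]-x[2]*(q[:,2]-40),q[:,1]-x[1]-x[3]*(q[:,2]-40))-10
b=least_squares(f,[0,0,0,0],loss="soft_l1",f_scale=.5);print(len(q),b.x,np.median(abs(b.fun)),q[:,2].max())
foot=np.array([b.x[0]+b.x[2]*35,b.x[1]+b.x[3]*35,75]);print("foot",foot,T@foot+st["eef_pos"])
# collar re-fit
s=cloud(c,z["d"],323,232,40);t=s[(s[:,2]>82.3)&(s[:,2]<86)][:,:2];print(len(t),t.min(0),t.max(0))
from scipy.optimize import differential_evolution as DE
from scipy.spatial import cKDTree
b2=s[(s[:,2]>9)&(s[:,2]<15)][:,:2];print("base",cv2.minEnclosingCircle(b2.astype(np.float32)))
e=t[(np.hypot(*(t-[510,-221.5]).T)<23)];print(cv2.minEnclosingCircle(e.astype(np.float32)))
E
```

```text
877 [-1.02279007 -1.13601951  0.00134666 -0.00502794] 0.14655534658749048 71.96519644634192
foot [-0.9756568  -1.31199742 75.        ] [ 509.62382651 -220.23091374  130.41451524]
690 [ 491.16675365 -240.50995959] [ 530.67275405 -202.68173145]
base ((510.1932373046875, -221.72718811035156), 44.86738204956055)
((510.8732604980469, -220.42483520507812), 20.206951141357422)
```

Converted, 42 mm is 2.1, -1.5 mm is -0.075.

>>> inch_along --increments '[-0.075, -0.02, 0.6, 0, 0, 0, -0.075, -0.02, 1.3, 0, 0, 0, -0.075, -0.02, 1.9, 0, 0, 0, -0.075, -0.02, 2.1, 0, 0, 0, -0.075, -0.02, 2.1, 0, 0, 0]'

```text
clock: 8.7
eef_pos: [510.4, -221.2, 162.5]
eef_rot: [-3.141, -0.001, 2.184]
wrist_force: [-0.6, -0.1, -0.9]
finger_gap: 15.7
finger_force: 30.0
```

>>> inch_along --increments '[0, 0, 0.15, 0, 0, 0, 0, 0, 0.3, 0, 0, 0, 0, 0, 0.45, 0, 0, 0, 0, 0, 0.6, 0, 0, 0, 0, 0, 0.6, 0, 0, 0]'

```text
clock: 9.2
eef_pos: [510.5, -221.2, 151.0]
eef_rot: [-3.141, -0.001, 2.184]
wrist_force: [1.1, 0.9, -3.3]
finger_gap: 15.8
finger_force: 30.0
```

```bash
python3 -c "
from h import *
go([510.4,-221.9,87.8],2.19)"
```

```text
delta tool [-0.6 -0.5 63.2] rz -0.006 yaw [-3.141e+00 -1.000e-03  2.184e+00] pos [ 510.5 -221.2  151. ] F [ 1.1  0.9 -3.3]
```

It is 9 mm into the bore with no load. I'll continue down.

Converted, 40 mm is 2, 30 mm is 1.5.

>>> inch_along --increments '[0, 0, 0.5, 0, 0, 0, 0, 0, 1, 0, 0, 0, 0, 0, 1.5, 0, 0, 0, 0, 0, 2, 0, 0, 0, 0, 0, 2, 0, 0, 0]'

```text
clock: 9.7
eef_pos: [510.2, -221.0, 109.6]
eef_rot: [-3.141, -0.002, 2.184]
wrist_force: [0.7, 0.9, -3.6]
finger_gap: 14.9
finger_force: 30.0
```

>>> inch_along --increments '[0, 0, 0.3, 0, 0, 0, 0, 0, 0.6, 0, 0, 0, 0, 0, 0.85, 0, 0, 0, 0, 0, 1, 0, 0, 0, 0, 0, 1, 0, 0, 0]'

```text
clock: 10.2
eef_pos: [510.4, -221.2, 90.9]
eef_rot: [-3.141, -0.001, 2.184]
wrist_force: [-0.2, 3.4, -3.6]
finger_gap: 15.6
finger_force: 30.0
```

```bash
python3 -c "
from h import *
go([510.4,-221.9,87.8],2.19)"
```

```text
delta tool [-0.5 -0.4  3.1] rz -0.006 yaw [-3.141e+00 -1.000e-03  2.184e+00] pos [ 510.4 -221.2   90.9] F [-0.2  3.4 -3.6]
```

Converted, 3 mm is 0.15, 2 mm is 0.1.

>>> inch_along --increments '[0, 0, 0.05, 0, 0, 0, 0, 0, 0.1, 0, 0, 0, 0, 0, 0.15, 0, 0, 0, 0, 0, 0.15, 0, 0, 0, 0, 0, 0.15, 0, 0, 0]'

```text
clock: 10.7
eef_pos: [510.8, -221.2, 88.6]
eef_rot: [3.141, 0.0, 2.184]
wrist_force: [0.0, 4.9, 0.2]
finger_gap: 15.6
finger_force: 30.0
```

>>> inch_along --increments '[0, 0, 0.025, 0, 0, 0, 0, 0, 0.05, 0, 0, 0, 0, 0, 0.05, 0, 0, 0]'

```text
clock: 11.0
eef_pos: [510.8, -221.2, 87.7]
eef_rot: [3.141, 0.0, 2.184]
wrist_force: [-0.8, 5.4, 1.2]
finger_gap: 15.5
finger_force: 30.0
```

>>> inch_along --increments '[0, 0, 0, 0, 0, 0, 0, 0, 0, 0, 0, 0, 0, 0, 0, 0, 0, 0, 0, 0, 0, 0, 0, 0, 0, 0, 0, 0, 0, 0]' --aperture 40

```text
clock: 11.5
eef_pos: [510.7, -221.5, 87.5]
eef_rot: [-3.142, 0.0, 2.184]
wrist_force: [0.5, 0.0, 0.1]
finger_gap: 39.9
finger_force: 0.0
```

>>> inch_along --increments '[0, 0, -1.25, 0, 0, 0, 0, 0, -3, 0, 0, 0, 0, 0, -4.75, 0, 0, 0, 0, 0, -5.85, 0, 0, 0, 0, 0, -5.85, 0, 0, 0]' --aperture 94

```text
clock: 12.0
eef_pos: [511.6, -221.9, 207.7]
eef_rot: [3.139, 0.005, 2.184]
wrist_force: [-0.7, -0.7, 0.4]
finger_gap: 76.6
finger_force: 0.0
```

```bash
python3 - <<'E'
from h import *
st=manip.read_state();p,d=manip.camera('wrist');c=campose('wrist',st);print(st['eef_pos'],st['eef_rot'])
u,v=w2px(c,[510.5,-221.5,112]);print(u,v)
s=cloud(c,d,int(u),int(v),12);print(np.percentile(s[:,2],[50,90]))
print(fitD(c,d,int(u),int(v),24,106,118))
cv2.imwrite('pics/w5.png',cv2.resize(p[int(v)-50:int(v)+50,int(u)-60:int(u)+60,::-1],(720,600)))
E
```

```text
[ 511.62602252 -221.87413789  207.67969318] [3.13920199 0.00488182 2.18403201]
323.51225091263643 239.08417731837542
[111.3792547  112.89788592]
(array([ 509.95418056, -222.02502115,   -2.53064773]), np.float64(36.0), 388)
```

View pics/w5.png

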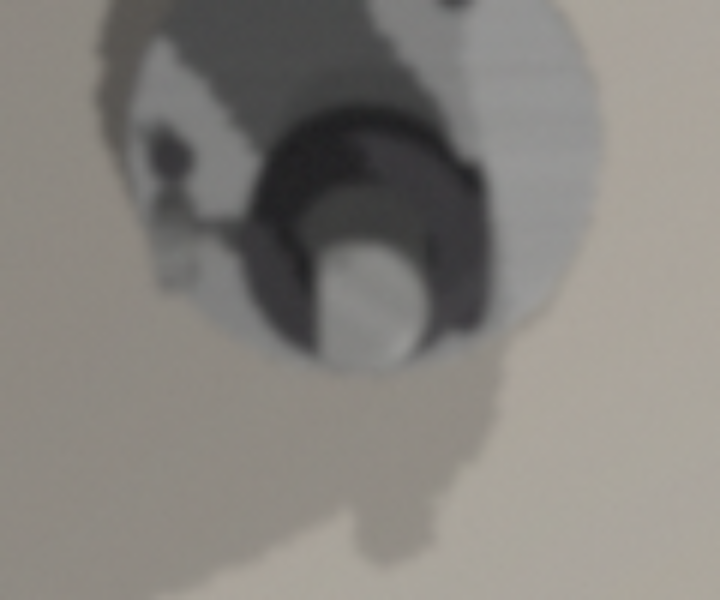

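The shaft is home (top at 112 mm) and its flat is at -2.53 rad against the pin at -2.52. The pinch is next.

>>> inch_along --increments '[0, 0, 0, 0, 0, 0, 0, 0, 0, 0, 0, 0, 0, 0, 0, 0, 0, 0]' --aperture 94

```text
clock: 12.35
eef_pos: [510.4, -221.2, 203.4]
eef_rot: [-3.141, -0.001, 2.184]
wrist_force: [-1.3, -0.2, 0.3]
finger_gap: 94.1
finger_force: 0.0
```

```bash
python3 -c "
from h import *
go([507.6,-223.8,53],2.19)"
```

```text
delta tool [ -0.8  -3.6 150.4] rz -0.006 yaw [-3.141e+00 -1.000e-03  2.184e+00] pos [ 510.4 -221.2  203.4] F [-1.3 -0.2  0.3]
```

>>> inch_along --increments '[-0.04, -0.18, 1.5, 0, 0, 0, -0.04, -0.18, 3.25, 0, 0, 0, -0.04, -0.18, 5, 0, 0, 0, -0.04, -0.18, 6.5, 0, 0, 0, -0.04, -0.18, 7.5, 0, 0, 0]'

```text
clock: 12.85
eef_pos: [507.1, -223.6, 51.7]
eef_rot: [-3.14, -0.003, 2.184]
wrist_force: [0.4, 0.2, 0.5]
finger_gap: 93.8
finger_force: 0.0
```

>>> inch_along --increments '[0, 0, 0, 0, 0, 0, 0, 0, 0, 0, 0, 0, 0, 0, 0, 0, 0, 0]'

```text
clock: 13.15
eef_pos: [508.8, -224.3, 55.7]
eef_rot: [3.141, 0.002, 2.184]
wrist_force: [0.8, 0.0, 0.3]
finger_gap: 93.9
finger_force: 0.0
```

```bash
python3 -c "
from h import *
go([507.6,-223.8,53],2.19)"
```

```text
delta tool [ 1.1 -0.6  2.7] rz -0.006 yaw [3.141e+00 2.000e-03 2.184e+00] pos [ 508.8 -224.3   55.7] F [0.8 0.  0.3]
```

>>> inch_along --increments '[0, 0, 0, 0, 0, 0, 0, 0, 0, 0, 0, 0, 0, 0, 0, 0, 0, 0, 0, 0, 0, 0, 0, 0]' --aperture 60 --grip_n 10

```text
clock: 13.55
eef_pos: [508.2, -224.1, 54.7]
eef_rot: [3.141, 0.0, 2.184]
wrist_force: [-0.6, 0.6, -0.1]
finger_gap: 65.3
finger_force: 0.0
```

>>> inch_along --increments '[0, 0, 0, 0, 0, 0, 0, 0, 0, 0, 0, 0, 0, 0, 0, 0, 0, 0, 0, 0, 0, 0, 0, 0]' --aperture 50

```text
clock: 13.95
eef_pos: [508.1, -224.1, 54.4]
eef_rot: [-3.141, -0.0, 2.184]
wrist_force: [-1.5, 0.2, 1.2]
finger_gap: 50.2
finger_force: 0.6
```

>>> inch_along --increments '[0, 0, 0, 0, 0, 0, 0, 0, 0, 0, 0, 0, 0, 0, 0, 0, 0, 0, 0, 0, 0, 0, 0, 0, 0, 0, 0, 0, 0, 0]' --aperture 40 --grip_n 10

```text
clock: 14.45
eef_pos: [507.3, -224.4, 54.3]
eef_rot: [-3.14, -0.001, 2.184]
wrist_force: [-7.2, -4.1, 2.5]
finger_gap: 46.8
finger_force: 10.0
```

Gap 46.8 mm puts the pin about 6.2 mm in, on the flat. I'll balance the sideways force and squeeze more firmly.

Converted, -0.8 mm is -0.04, -0.4 mm is -0.02.

>>> inch_along --increments '[0, -0.02, 0, 0, 0, 0, 0, -0.04, 0, 0, 0, 0, 0, -0.04, 0, 0, 0, 0, 0, -0.04, 0, 0, 0, 0]' --aperture 35 --grip_n 15

```text
clock: 14.85
eef_pos: [507.4, -224.4, 54.4]
eef_rot: [-3.141, -0.0, 2.184]
wrist_force: [-3.0, 0.5, -0.3]
finger_gap: 46.4
finger_force: 15.0
```

>>> inch_along --increments '[0, 0, 0, 0, 0, 0, 0, 0, 0, 0, 0, 0, 0, 0, 0, 0, 0, 0, 0, 0, 0, 0, 0, 0, 0, 0, 0, 0, 0, 0]' --aperture 35 --grip_n 25

```text
clock: 15.35
eef_pos: [507.4, -224.3, 54.3]
eef_rot: [-3.142, -0.0, 2.184]
wrist_force: [-2.2, 3.0, -2.3]
finger_gap: 45.9
finger_force: 25.0
```

>>> inch_along --increments '[0, 0, 0, 0, 0, 0, 0, 0, 0, 0, 0, 0, 0, 0, 0, 0, 0, 0, 0, 0, 0, 0, 0, 0, 0, 0, 0, 0, 0, 0]'

```text
clock: 15.85
eef_pos: [507.5, -224.4, 54.3]
eef_rot: [3.142, -0.0, 2.184]
wrist_force: [-0.5, 3.9, -3.9]
finger_gap: 46.3
finger_force: 25.0
```

```bash
python3 - <<'E'
from h import *
st=manip.read_state();p,d=manip.camera('wrist');c=campose('wrist',st)
u,v=w2px(c,[510.2,-221.8,112]);s=cloud(c,d,int(u),int(v),14);print(u,v,np.percentile(s[:,2],[25,50,75]))
cv2.imwrite('pics/w6.png',p[:,:,::-1])
E
```

```text
332.59949702076045 345.5405744764743 [111.64505884 112.20196662 112.66017831]
```

View pics/w6.png

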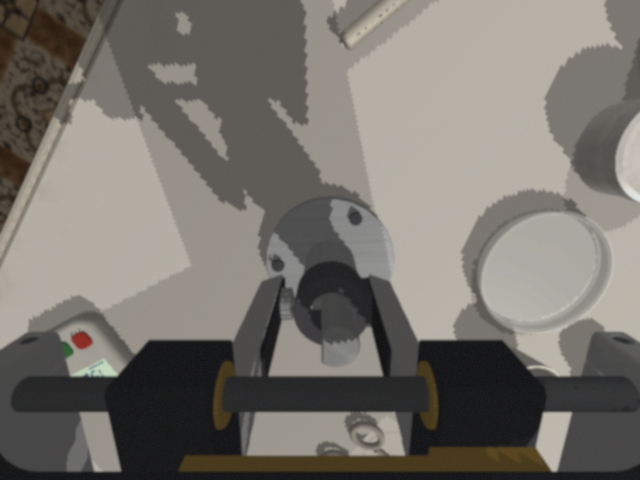

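The left finger is on the pin head at about (285,300) and the right finger on the collar's back at (372,300). The shaft top, at (340,345), is at 112 mm, with the flat to the left. I'm handing it in.

```bash
python3 -c "
from cell import manip
print(manip.sign_off())"
```

```text
the job is handed in; nothing more can be done
None
```

I handed the job in at about 16 s: the flat shaft is fully home in the stand's bore with its flat facing the set pin, and the gripper is still squeezing pin head and collar back at 25 N, with the pin about 6.7 mm in on the flat.

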